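# Put the produce away in its keepers

### The job

Put the fresh produce away: the garlic goes into the round terracotta keeper with the air holes and the lemon into the white enamel box, each then closed with its own lid, fully seated; the tomato goes into the blue bowl, which stays open. Drop nothing, and leave the keeper, box, bowl, peeler and honey jar where they are.

Things in the scene. Friction and masses are not known exactly. Their poses are not given: they have to be found in the camera images.
- garlic: the whole garlic bulb on the near worktop in front of the robot (not any beyond the drying rack), pale pink-white, 60 mm across (widest at about 25 mm height), 59 mm tall with its neck, 40 g; origin at the centre of its underside, z up the neck
- lemon: the yellow lemon on the near worktop in front of the robot (not any beyond the drying rack) lying on its side, 78 mm long along its x axis, 55 mm wide, 56 mm high; origin under its middle on the worktop side, z up
- tomato: the red tomato on the near worktop in front of the robot (not any beyond the drying rack), 65 mm across, 66 mm high with its green stalk; origin at the centre of its underside, z up
- round_lid: round terracotta lid, lying right way up: a plug that tapers from 92 to 102 mm diameter, 8 mm deep, below; a disc of 128 mm diameter from 8 to 18 mm height with six vent holes; on top a round knob of 28 mm diameter, from 18 to 43 mm height. Origin at the centre of the plug's underside, z up
- wooden_lid: rectangular light wooden lid, lying right way up: a plug of 106 x 90 mm, 8 mm deep, below; a board of 134 (x) x 118 (y) mm from 8 to 18 mm height; on top a darker bar grip, 56 mm long in x, 18 mm wide in y, from 18 to 43 mm height. Origin at the centre of the plug's underside, x along the longer side, z up
- garlic_keeper: round terracotta pot with rows of air holes in its side, 128 mm diameter, 78 mm high, 0.8 kg, inner floor 7 mm up, inside 116 mm wide (100 mm at the floor), mouth 110 mm diameter. Origin at the centre of its underside, z up. With the round lid seated on its rim the lid's origin stands 70 mm above this origin
- enamel_box: white open box with a blue rolled rim, 133 (x) x 117 (y) mm over the rim, 76 mm high, 0.8 kg, inner floor 4 mm up, mouth 120 x 104 mm with rounded corners. Origin at the centre of its underside, x along the longer side, z up. With the wooden lid seated on its rim the lid's origin stands 68 mm above this origin; the lid fits either way round
- bowl: round blue ceramic bowl, open, 152 mm across at the rim, 50 mm high, inner floor 5 mm up, 0.5 kg. Origin at the centre of its underside, z up
- peeler: white vegetable peeler, 170 x 25 x 18 mm, lying by the sink; to be left alone
- honey_jar: glass honey jar with white lid, 58 x 62 x 99 mm, standing behind the work; to be left alone
Mind the look-alikes: they are no part of the job. What is shaped like the garlic but purple is not meant.

How it is judged:
By the outcome, as a careful person would: the job done as asked, in the order asked, and still so for the second after the job is handed in, with the robot touching nothing.
It also fails if it takes over 141 s, if anything falls off the work surface, if the arm or the gripper's body presses on something with over 40 N, if the wrist force passes 120 N, or if a joint passes its speed limit or range.

### The arm

A 6-joint arm with a two-finger parallel gripper is mounted at the origin on a cart in front of the work surface, level with it; the furniture and walls round the work are solid. World frame = base frame: x ahead of the robot, y to its left, z up, the work surface at z = 0. Lengths are in m, angles in rad, forces in N, time in s.
With the tool pointing down it reaches from about 0.325 to 0.85 m from the base axis. Payload 4.4 kg.
Tool frame: the origin (TCP) lies at the very end of the fingers, on their centre line; the grasp point (between the pads) lies 19 mm behind it; z points along the fingers, y is the line along which they close (so a half turn about z gives the same grasp; the last joint's range is limited). The gripper opens to 94 mm and grips with 3 to 60 N. Pads are 16 mm wide; open, the fingers measure 119 mm over their backs; the gripper's body (75 mm by 177 mm) begins 78 mm behind the grasp point.
Start: joints at [-1.419, 0.207, 1.542, -0, 1.393, -0.15], TCP at [0.171, -0.549, 0.205] pointing down, gripper open.
Joint ranges: [-2.73, 2.73], [-0.86, 2.22], [0.23, 2.46], [-1.11, 4.25], [0.08, 2.63], [-2.82, 2.82]. Speed limits (rad/s): [2.79, 2.79, 3.14, 3.14, 3.14, 3.14].

### API

Orientations are given as [roll, pitch, yaw] about the fixed x, y, z axes, in that order (R = Rz(yaw) Ry(pitch) Rx(roll)).
In Python, from rig import sensors, vision, robot gives the robot as it stands. The module is installed in compiled form; this text tells all that it offers.
- The arm moves only by the tool send_rows, never from a script. Its argument "targets" is a list of rows, each a list of 7 numbers: the shift along the tool's x, y, z in cm, then the turn, a rotation vector about the tool's x, y, z in rad, then the finger opening in cm, from 0 to 9.4. A call has 1 to 8 rows; each row shifts and turns the commanded pose from where the row before left it, along the tool's axes as they then stand; what a row does not reach is not made up. A row lasts 1/12 s, in which the tool goes at most 41.7 mm and 7.16 degrees, less where a joint would pass 70% of its speed; a pose out of reach is approached as far as the arm can. A call with a gripper value outside its range is refused whole. The fingers move at their own pace and stop on an object; "newtons" is the grip in N (left out, the last holds). Time passes only in rows, so rows that do not move let the fingers close. It gives the time, the measured TCP pose, the force, the opening and the grip force at its end, in the units of the state.
- sensors.sense(): the state, without advancing time (a new reading comes with each control period).
- vision.capture(name): name is "scene" or "side" or "wrist"; returns the picture (480x640x3 uint8, red, green, blue); there is no depth.
- vision.calibration(name): a dict with "K" (3x3 intrinsics, pixels), "dist_coeffs" ([k1, k2, p1, p2, k3] as OpenCV has them; the pictures are not rectified), "R" (3x3) and "t" (3): a world point X has camera coordinates R X + t. Camera axes: x right, y down, z forward; pixel columns grow to the right and rows downward; lengths in m; the calibration is good to about 2 mm. A picture is of the moment at which its call begins: read the wrist's pose just before it. calibration takes no time and is no camera call; for the wrist camera it gives the pose at the moment of the call.
- robot.job_done(): hands the job in; it is judged then, once.
The state is a dict: "t": time; "q": joint angles; "joint_velocities": joint speeds; "joint_efforts": joint torques, N m; "tcp_pos": TCP position; "tcp_rot": TCP orientation; "wrist_force": force on the tool from outside, world axes, zero at the start; "wrist_torque": the same for the moment, N m; "grip_width": finger opening in m; "grasp_force": force on a finger pad.
Only numpy, scipy, OpenCV 4.12 (cv2) and the standard library are available. Lean on these libraries where they do the work, as an engineer would, in place of code of your own. Each camera call takes 0.05 s, during which the arm holds its last target. There are 200 camera calls.

## Working session

There is one attempt and no reset: what is moved stays moved. The work goes in short steps, Python scripts to look and compute and a tool call to move; the robot and the scene stay as the last step left them, time stands still between calls to the robot, and variables do not carry over. Pictures are saved under pics/ and viewed, at most 14 in all, crops included, and the job is handed in when it is done.

Besides the shell and the picture viewer there is one more tool, called after "Request:" by a JSON object that holds its "fn" and its "kwargs". send_rows: Moves the arm, as the interface text tells. Its arguments: {"type":"object","properties":{"targets":{"type":"array"},"newtons":{"type":"number"}},"required":["targets"]}

```bash
mkdir -p pics; python3 - <<'E'
from rig import sensors, vision
import cv2
s=sensors.sense(); print({k:s[k] for k in('t','tcp_pos','tcp_rot','grip_width')})
for n in("scene","side"):
    cv2.imwrite(f"pics/{n}0.png",vision.capture(n)[:,:,::-1])
    c=vision.calibration(n); print(n,c['K'],c['dist_coeffs'],-c['R'].T@c['t'],c['R'][2])
E
```

```text
{'t': 0.0, 'tcp_pos': array([ 0.17077861, -0.54821759,  0.20431829]), 'tcp_rot': array([-3.13936835e+00, -3.16345575e-04,  3.01823041e-01]), 'grip_width': 0.09403040507619838}
scene [[549.63837327   0.         330.02684668]
 [  0.         549.63837327 234.70113141]
 [  0.           0.           1.        ]] [-0.04372054  0.          0.          0.          0.        ] [-0.21435323 -1.08131333  1.13038614] [ 0.49300601  0.59037032 -0.63906804]
side [[563.71061858   0.         325.03153699]
 [  0.         563.71061858 247.42974019]
 [  0.           0.           1.        ]] [-0.18413564  0.          0.          0.          0.        ] [0.39541243 1.01131213 0.80964459] [ 0.15747728 -0.812082   -0.56189299]
```

View pics/scene0.png

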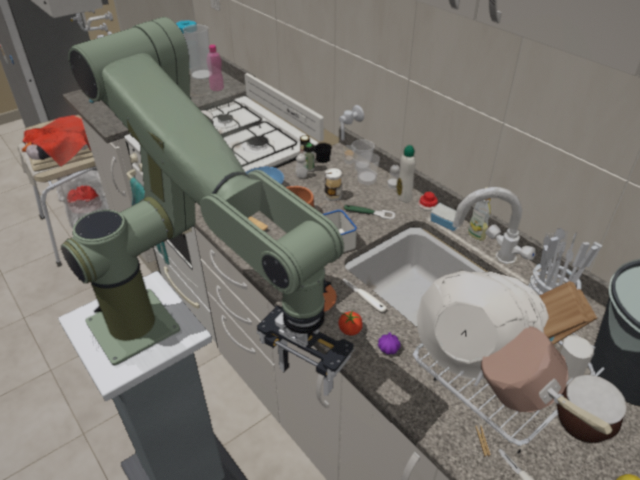

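View pics/side0.png

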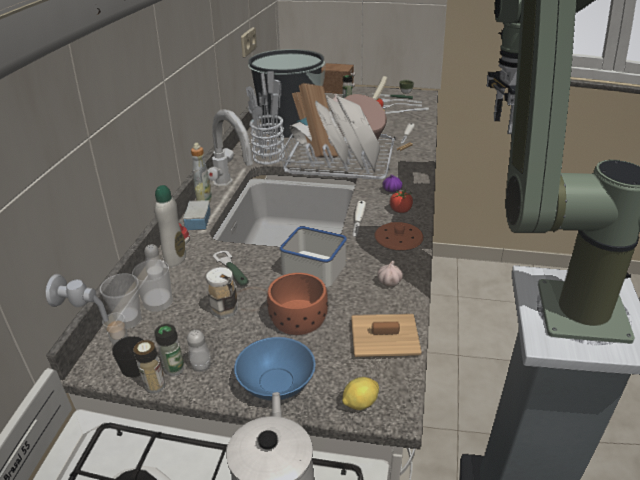

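The side view shows everything: garlic (389,274), lemon (361,393), tomato (401,202), round lid (399,236), wooden lid (385,335), keeper (298,302), box (314,253), bowl (275,370). In the scene view the arm hides most of these. I'll crop the side view for precise pixels.

```bash
cat > h.py <<'E'
import numpy as np, cv2
from rig import sensors, vision
from scipy.spatial.transform import Rotation as Ro
def ray(c,uv,z):
    p=cv2.undistortPoints(np.array(uv,float).reshape(-1,1,2),c['K'],np.array(c['dist_coeffs'])).reshape(-1,2)
    d=np.c_[p,np.ones(len(p))]@c['R']; o=-c['R'].T@c['t']
    return o+d*((np.asarray(z,float)-o[2])/d[:,2])[:,None]
def proj(c,X):
    return cv2.projectPoints(np.array(X,float).reshape(-1,1,3),cv2.Rodrigues(c['R'])[0],c['t'],c['K'],np.array(c['dist_coeffs']))[0].reshape(-1,2)
def circ(x,y,z,r,n=48):
    a=np.linspace(0,2*np.pi,n,False); return np.c_[x+r*np.cos(a),y+r*np.sin(a),np.full(n,z)]
def rect(x,y,z,yaw,L,W):
    p=np.array([[1,1],[1,-1],[-1,-1],[-1,1]])*[L/2,W/2]; c,s=np.cos(yaw),np.sin(yaw)
    return np.c_[x+p[:,0]*c-p[:,1]*s,y+p[:,0]*s+p[:,1]*c,np.full(4,z)]
E
python3 - <<'E'
import cv2
im=cv2.imread('pics/side0.png')
a=cv2.resize(im[185:300,265:435],None,fx=4.6,fy=4.6,interpolation=cv2.INTER_CUBIC)
b=cv2.resize(im[265:415,225:430],None,fx=3.9,fy=3.9,interpolation=cv2.INTER_CUBIC)
cv2.imwrite('pics/ca.png',a);cv2.imwrite('pics/cb.png',b)
E
```

```text
(no output)
```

View pics/ca.png

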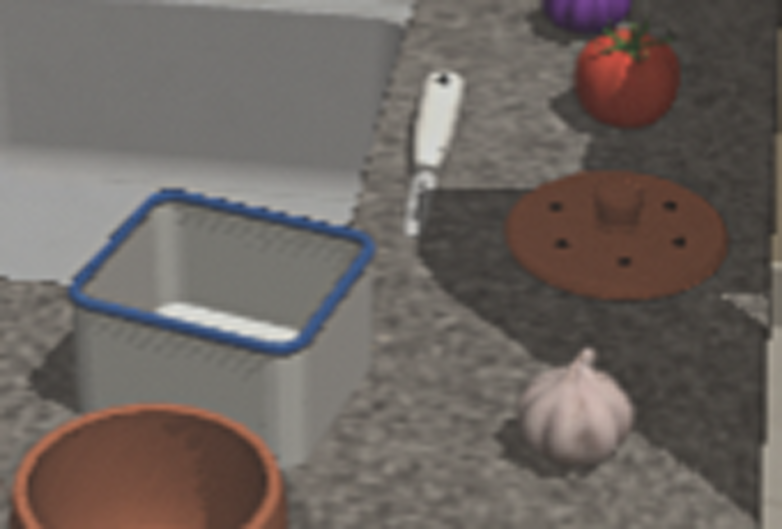

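View pics/cb.png

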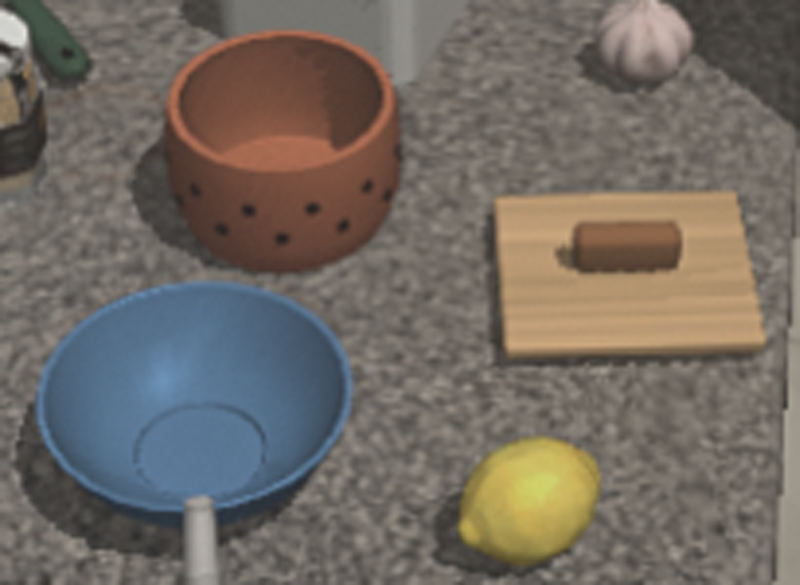

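The crops show clear outlines for all the items. Next I fit known sizes to the outline pixels.

```bash
python3 - <<'E'
from h import *
from scipy.optimize import least_squares as LS
c=vision.calibration('side'); im=cv2.imread('pics/side0.png')
A=lambda p:(np.array(p,float)+.5)/4.6-.5+[265,185]
B=lambda p:(np.array(p,float)+.5)/3.9-.5+[225,265]
def cf(name,px,z,r):
    w=ray(c,px,z)[:,:2]
    s=LS(lambda q:np.hypot(*(w-q).T)-r,w.mean(0)); print(name,s.x.round(4),'res mm',(s.fun*1e3).round(1))
cf('rlid',A([(507,230),(727,236),(615,170),(545,186),(690,190)]),.018,.064)
cf('keeper',B([(167,115),(400,120),(283,31),(210,50),(360,53)]),.076,.064)
cf('bowl',B([(38,395),(352,390),(205,282),(90,318),(310,318),(190,512)]),.049,.076)
def rf(name,edges,z,L,W,y0):
    # edges: list of point pairs; alternate x-ends / y-ends chosen by residual
    w=[ray(c,e,z)[:,:2] for e in edges]; m=np.mean([x.mean(0) for x in w],0)
    best=None
    for y in np.arange(0,np.pi,.3):
        def f(q):
            R=np.array([[np.cos(q[2]),np.sin(q[2])],[-np.sin(q[2]),np.cos(q[2])]]); r=[]
            for e in w:
                l=(e-q[:2])@R.T; mm=l.mean(0)/[L,W]; k=np.argmax(abs(mm)); r+=list(abs(l[:,k])-[L,W][k]/2)
            return np.array(r)
        s=LS(f,[*m,y]); 
        if best is None or s.cost<best.cost:best=s
    print(name,best.x.round(4),np.degrees(best.x[2]).round(1),'res',(best.fun*1e3).round(1))
rf('box',[A(e) for e in([(190,198),(350,235)],[(368,255),(308,340)],[(270,347),(90,299)],[(75,285),(155,200)])],.073,.127,.111,0)
k=[(495,200),(737,192),(765,345),(505,355)]
rf('wlid',[B([k[i],k[(i+1)%4]]) for i in range(4)],.018,.134,.118,0)
g=ray(c,B([(575,225),(680,222),(680,245),(575,245)]),.043); print('grip top',g.mean(0))
hsv=cv2.cvtColor(im,cv2.COLOR_BGR2HSV)
def blob(m,x0,x1,y0,y1):
    z=np.zeros_like(m);z[y0:y1,x0:x1]=m[y0:y1,x0:x1]
    n,l,st,ct=cv2.connectedComponentsWithStats(z); i=1+np.argmax(st[1:,4]); return (l==i).astype(np.uint8),st[i],ct[i]
m,s,ct=blob(cv2.inRange(hsv,(20,110,60),(35,255,255)),335,390,370,415); print('lemon',s,ct,ray(c,[ct],.028))
w=ray(c,cv2.findNonZero(m).reshape(-1,2),.028)[:,:2]; 
def sil(X,ry):  # silhouettes of ellipsoid
    pass
# lemon yaw: match mask by ellipsoid projection
def ell(q):
    u=np.random.default_rng(0).normal(size=(3000,3));u/=np.linalg.norm(u,axis=1)[:,None]
    p=u*[.036,.0275,.028]; cs,sn=np.cos(q[2]),np.sin(q[2])
    P=np.c_[q[0]+p[:,0]*cs-p[:,1]*sn,q[1]+p[:,0]*sn+p[:,1]*cs,p[:,2]+.028]
    t=np.zeros_like(m); cv2.fillConvexPoly(t,cv2.convexHull(np.rint(proj(c,P)).astype(np.int32)),1); return t
b=ray(c,[ct],.028)[0]; best=max(((ell((b[0]+dx,b[1]+dy,y))&m).sum()/(ell((b[0]+dx,b[1]+dy,y))|m).sum(),b[0]+dx,b[1]+dy,y) for y in np.arange(0,3.14,.15) for dx in(-.004,-.002,0,.002,.004) for dy in(-.004,-.002,0,.002,.004))
print('lemon IoU,x,y,yaw',np.round(best,4))
m,s,ct=blob(cv2.inRange(hsv,(0,150,60),(8,255,255)),385,416,190,216); print('tomato',s,ct,ray(c,[ct],.030))
print('tomato bbox c',ray(c,A([(628,78)]),.031), 'garlic',ray(c,A([(577,410)]),.026))
print('tomato width',np.ptp(ray(c,A([(575,78),(680,78)]),.031),0),'garlic',np.ptp(ray(c,A([(520,412),(633,412)]),.026),0))
E
```

```text
rlid [ 0.439  -0.2192] res mm [-1.6 -2.9  2.2 -2.4 -0.6]
keeper [0.6293 0.1207] res mm [-2.3  0.4  1.8  0.5 -3.3]
bowl [0.6316 0.3092] res mm [-1.6 -0.6  0.6 -1.  -2.3 -1.6]
box [ 0.6317 -0.0679  2.8925] 165.7 res [-2.3 -1.9 -1.4  1.2 -1.2 -3.   0.3 -0.5]
wlid [0.4394 0.1573 0.196 ] 11.2 res [-0.6  0.8  0.3 -2.  -0.7  0.9 -0.3 -1.4]
grip top [0.43964519 0.1570246  0.043     ]
lemon [343 377  36  33 894] [360.32774049 392.92393736] [[0.46752178 0.33090585 0.028     ]]
lemon IoU,x,y,yaw [0.8933 0.4675 0.3309 1.05  ]
tomato [391 193  12  13  94] [396.73404255 199.09574468] [[ 0.45785077 -0.38591742  0.03      ]]
tomato bbox c [[ 0.44455477 -0.37200803  0.031     ]] garlic [[ 0.44689392 -0.03840051  0.026     ]]
tomato width [0.06322317 0.01033578 0.        ] garlic [5.62142207e-02 8.90206969e-03 1.11022302e-16]
```

Request:
{"fn": "send_rows", "kwargs": {"targets": [[0,0,-1.5,0,0,0.1,9.4],[0,0,-1.5,0,0,0.1,9.4],[0,0,-1.5,0,0,0.1,9.4],[1.9,-3.6,0,0,0,0,9.4],[1.9,-3.6,0,0,0,0,9.4],[1.9,-3.6,0,0,0,0,9.4],[1.9,-3.6,0,0,0,0,9.4],[1.9,-3.6,0,0,0,0,9.4]]}}

```text
t: 0.77
tcp_pos: [0.2658, -0.3668, 0.2498]
tcp_rot: [-3.141, 0.0, 0.001]
wrist_force: [0.8, -0.7, 0.5]
grip_width: 0.0938
grasp_force: 0.0
```

Request:
{"fn": "send_rows", "kwargs": {"targets": [[1.9,-3.6,0,0,0,0,9.4],[1.9,-3.6,0,0,0,0,9.4],[1.9,-3.6,0,0,0,0,9.4],[1.9,-3.6,0,0,0,0,9.4],[1.9,-3.6,0,0,0,0,9.4],[1.9,-3.6,0,0,0,0,9.4],[1.5,-2.8,0,0,0,0,9.4],[0,0,0,0,0,0,9.4]]}}

```text
t: 1.43
tcp_pos: [0.3954, -0.1197, 0.2501]
tcp_rot: [-3.139, -0.001, 0.009]
wrist_force: [0.4, -0.5, 0.3]
grip_width: 0.0941
grasp_force: 0.0
```

```bash
cat > w.py <<'E'
from h import *
import sys
def st():
    s=sensors.sense(); print('t',round(s['t'],2),'tcp',s['tcp_pos'].round(4),'rot',s['tcp_rot'].round(3),'w',round(s['grip_width'],4),'gf',round(s['grasp_force'],1),'F',np.round(s['wrist_force'],1)); return s
def snap(name,cam='wrist'):
    c=vision.calibration(cam); im=vision.capture(cam)[:,:,::-1].copy(); cv2.imwrite(f'pics/{name}.png',im)
    np.savez(f'pics/{name}.npz',**{k:c[k] for k in c}); return c,im
OBJ=dict(garlic=circ(.447,-.0385,.025,.030),keeper=circ(.6293,.1207,.078,.064),box=rect(.6317,-.0679,.073,2.8925,.133,.117),wlid=rect(.4394,.1573,.018,.196,.134,.118),rlid=circ(.439,-.2192,.018,.064),bowl=circ(.6316,.3092,.05,.076),tomato=circ(.4446,-.372,.032,.0325))
def over(c,im):
    for k,P in OBJ.items():
        if ((P@c['R'].T+c['t'])[:,2]<.03).any(): continue
        cv2.polylines(im,[np.rint(proj(c,P)).astype(np.int32)],True,(0,255,0),1)
    return im
E
python3 - <<'E'
from w import *
st(); c,im=snap('w1'); print(c['t']@-c['R'],c['R'][2]); cv2.imwrite('pics/w1o.png',over(c,im))
E
```

```text
t 1.43 tcp [ 0.3954 -0.1197  0.2501] rot [-3.139e+00 -1.000e-03  9.000e-03] w 0.0941 gf 0.0 F [ 0.4 -0.5  0.3]
[ 0.4737403  -0.11966383  0.42930804] [-2.66680174e-01  2.89995346e-04 -9.63785039e-01]
```

View pics/w1o.png

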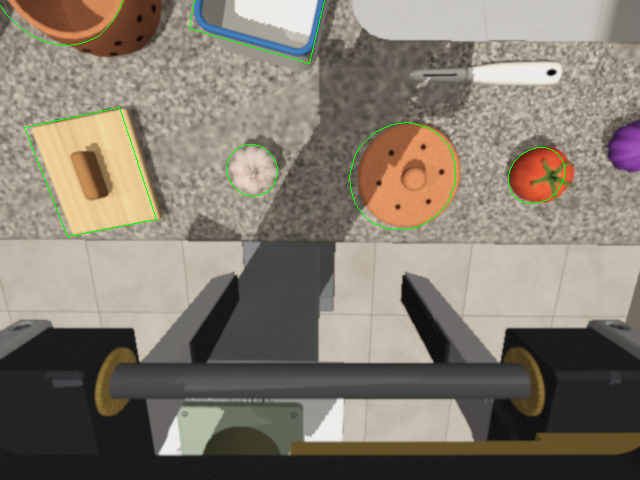

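The wrist overlay matches the garlic well. The round lid (408,176) and tomato (541,175) sit about 5 px right of my estimate, so I'll refine both.

```bash
python3 - <<'E'
from w import *
from scipy.optimize import least_squares as LS
c=dict(np.load('pics/w1.npz')); im=cv2.imread('pics/w1.png'); hsv=cv2.cvtColor(im,cv2.COLOR_BGR2HSV)
def cont(lo,hi,x0,x1,y0,y1):
    z=np.zeros(im.shape[:2],np.uint8); z[y0:y1,x0:x1]=cv2.inRange(hsv,lo,hi)[y0:y1,x0:x1]
    z=cv2.morphologyEx(z,cv2.MORPH_CLOSE,np.ones((5,5)))
    k=max(cv2.findContours(z,cv2.RETR_EXTERNAL,cv2.CHAIN_APPROX_NONE)[0],key=cv2.contourArea); return k
for n,lo,hi,b,z in(('rlid',(0,90,30),(15,255,255),(340,480,110,240),.018),('garlic',(0,0,120),(179,70,255),(222,285,138,202),.025),('tomato',(0,140,60),(179,255,255),(500,585,135,215),.032),('wlid',(8,60,60),(25,255,255),(15,170,95,245),.018)):
    k=cont(lo,hi,*b); w=ray(c,k.reshape(-1,2),z)[:,:2]
    if n=='wlid':
        r=cv2.minAreaRect((w*1000).astype(np.float32)); print(n,r); continue
    s=LS(lambda q:np.hypot(*(w-q[:2]).T)-q[2],[*w.mean(0),.04],loss='soft_l1',f_scale=.002); print(n,s.x.round(4),np.std(s.fun).round(4))
E
```

```text
rlid [ 0.4408 -0.2269  0.062 ] 0.0004
garlic [ 0.4443 -0.0351  0.0383] 0.0043
tomato [ 0.4454 -0.3773  0.0336] 0.0022
wlid ((440.6802062988281, 149.2629852294922), (134.705322265625, 122.58014678955078), 11.147767066955566)
```

Request:
{"fn": "send_rows", "kwargs": {"targets": [[1.8,-2.8,2,0,0,0,9.4],[1.8,-2.8,2,0,0,0,9.4],[1.6,-2.6,2,0,0,0,9.4],[0,0,4,0,0,0,9.4],[0,0,4,0,0,0,9.4],[0,0,4,0,0,0,9.4],[0,0,3,0,0,0,9.4],[0,0,2,0,0,0,9.4]]}}

```text
t: 2.15
tcp_pos: [0.4427, -0.0431, 0.0168]
tcp_rot: [-3.14, 0.006, 0.0]
wrist_force: [-0.3, -0.4, 0.0]
grip_width: 0.094
grasp_force: 0.0
```

```bash
python3 - <<'E'
from w import *
st(); c,im=snap('w2'); cv2.imwrite('pics/w2o.png',over(c,im))
E
```

```text
t 2.15 tcp [ 0.4427 -0.0431  0.0168] rot [-3.14   0.006  0.   ] w 0.094 gf 0.0 F [-0.3 -0.4  0. ]
```

View pics/w2o.png

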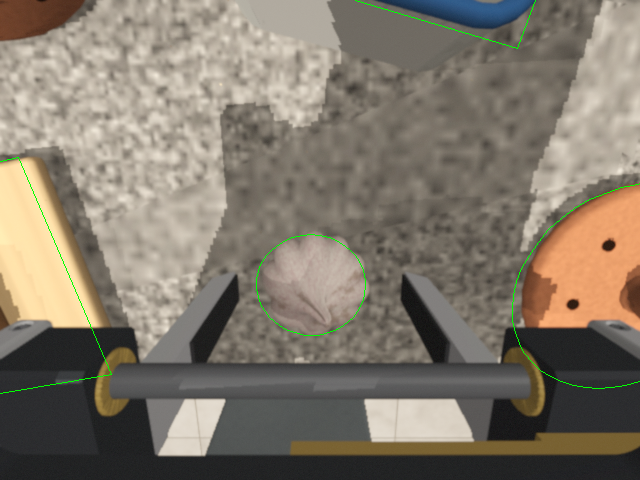

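The garlic sits between the fingers at (312,285), where expected. The box overlay is slightly right of the real rim, to be fixed later.

Request:
{"fn": "send_rows", "kwargs": {"targets": [[0.4,-0.5,0.5,0,0,0,9.4],[0,0,0,0,0,0,5],[0,0,0,0,0,0,5],[0,0,0,0,0,0,5],[0,0,0,0,0,0,5],[0,0,0,0,0,0,5],[0,0,0,0,0,0,5],[0,0,0,0,0,0,5]], "newtons": 10}}

```text
t: 2.87
tcp_pos: [0.4508, -0.0378, 0.0164]
tcp_rot: [3.141, -0.002, 0.002]
wrist_force: [-0.0, 0.1, 4.3]
grip_width: 0.0575
grasp_force: 10.0
```

Request:
{"fn": "send_rows", "kwargs": {"targets": [[0,0,0,0,0,0,5],[0,0,-2,0,0,0,5],[0,0,-3,0,0,0,5],[0,0,-4,0,0,0,5],[0,0,-4,0,0,0,5],[0,0,-4,0,0,0,5],[0,0,-2,0,0,0,5],[0,0,0,0,0,0,5]]}}

```text
t: 3.53
tcp_pos: [0.4538, -0.0384, 0.2113]
tcp_rot: [3.139, -0.012, 0.002]
wrist_force: [0.4, -0.2, 0.3]
grip_width: 0.0576
grasp_force: 10.0
```

```bash
python3 - <<'E'
from w import *
st(); c,im=snap('w3'); cv2.imwrite('pics/w3o.png',over(c,im))
E
```

```text
t 3.53 tcp [ 0.4538 -0.0384  0.2113] rot [ 3.139e+00 -1.200e-02  2.000e-03] w 0.0576 gf 10.0 F [ 0.4 -0.2  0.3]
```

View pics/w3o.png

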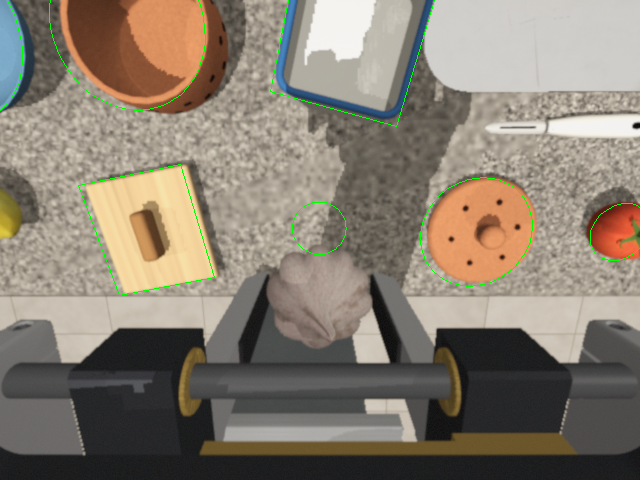

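Garlic is held. The keeper's rim lies roughly (60–208, bottom 107), a few mm to the -y side of my estimate. I'll move near it and refine.

Request:
{"fn": "send_rows", "kwargs": {"targets": [[1.2,-2.6,0,0,0,0,5],[1.2,-2.6,0,0,0,0,5],[1.2,-2.6,0,0,0,0,5],[1.2,-2.6,0,0,0,0,5],[1.2,-2.6,0,0,0,0,5],[1.2,-2.6,0,0,0,0,5],[0,0,0,0,0,0,5],[0,0,0,0,0,0,5]]}}

```text
t: 4.25
tcp_pos: [0.5199, 0.1195, 0.2022]
tcp_rot: [3.141, 0.006, 0.004]
wrist_force: [0.3, -1.1, -0.2]
grip_width: 0.0577
grasp_force: 10.0
```

```bash
python3 - <<'E'
from w import *
st(); c,im=snap('w4'); cv2.imwrite('pics/w4o.png',over(c,im))
E
```

```text
t 4.25 tcp [0.5199 0.1195 0.2022] rot [3.141 0.006 0.004] w 0.0577 gf 10.0 F [ 0.3 -1.1 -0.2]
```

View pics/w4o.png

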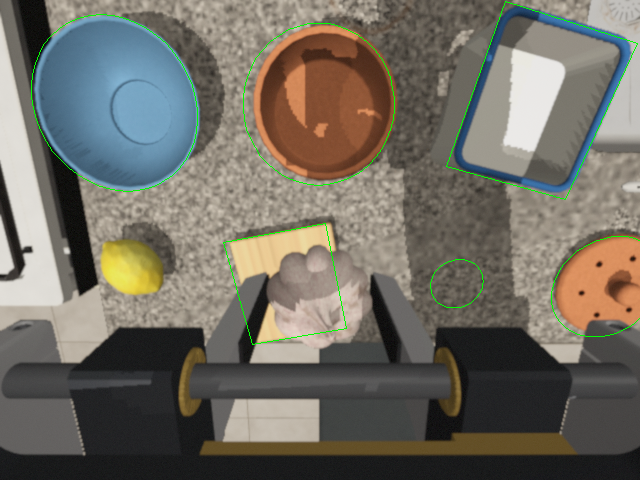

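The view covers bowl, keeper (325,103), box (545,100) and lemon (131,267). I'll fit them numerically.

```bash
python3 - <<'E'
from w import *
from scipy.optimize import least_squares as LS
c=dict(np.load('pics/w4.npz')); im=cv2.imread('pics/w4.png'); hsv=cv2.cvtColor(im,cv2.COLOR_BGR2HSV)
def cont(lo,hi,x0,x1,y0,y1,close=7):
    z=np.zeros(im.shape[:2],np.uint8); z[y0:y1,x0:x1]=cv2.inRange(hsv,lo,hi)[y0:y1,x0:x1]
    z=cv2.morphologyEx(z,cv2.MORPH_CLOSE,np.ones((close,close)))
    return max(cv2.findContours(z,cv2.RETR_EXTERNAL,cv2.CHAIN_APPROX_NONE)[0],key=cv2.contourArea).reshape(-1,2)
for n,lo,hi,b,z in(('keeper',(0,90,30),(15,255,255),(235,410,10,195),.076),('rlid',(0,90,30),(15,255,255),(540,640,225,340),.018),('bowl',(95,70,40),(115,255,255),(20,215,5,200),.049)):
    w=ray(c,cont(lo,hi,*b),z)[:,:2]; 
    if n=='rlid': w=w[w[:,1]>w[:,1].min()+.003]
    s=LS(lambda q:np.hypot(*(w-q[:2]).T)-q[2],[*w.mean(0),.06],loss='soft_l1',f_scale=.001); print(n,s.x.round(4),np.std(s.fun).round(4))
k=cont((100,110,30),(125,255,255),445,640,0,205); w=ray(c,k,.072)[:,:2]; print('box',cv2.minAreaRect((w*1000).astype(np.float32)))
k=cont((20,110,60),(35,255,255),90,175,230,305); w=ray(c,k,.028)[:,:2]; print('lemon',cv2.fitEllipse((w*1000).astype(np.float32)),cv2.minAreaRect((w*1000).astype(np.float32)))
E
```

```text
keeper [0.6313 0.115  0.0611] 0.0006
rlid [ 0.4462 -0.2125  0.055 ] 0.0063
bowl [0.6319 0.3076 0.0753] 0.0007
box ((633.4066162109375, -69.74772644042969), (117.23621368408203, 132.50900268554688), 76.5164566040039)
lemon ((466.71734619140625, 330.15277099609375), (64.84912872314453, 71.93294525146484), 147.7422637939453) ((466.6991882324219, 330.0925598144531), (68.11153411865234, 65.86089324951172), 82.89606475830078)
```

Request:
{"fn": "send_rows", "kwargs": {"targets": [[3,0.1,0,0,0,0,5],[3,0.1,0,0,0,0,5],[3,0.1,0,0,0,0,5],[2.4,0.1,1.5,0,0,0,5],[0,0,3,0,0,0,5],[0,0,3,0,0,0,5],[0,0,0,0,0,0,5],[0,0,0,0,0,0,5]]}}

```text
t: 4.97
tcp_pos: [0.6327, 0.1133, 0.1271]
tcp_rot: [3.141, 0.008, 0.0]
wrist_force: [1.1, -0.0, -0.5]
grip_width: 0.0577
grasp_force: 10.0
```

```bash
sed -i 's/circ(.6293,.1207,.078,.064)/circ(.6313,.115,.077,.061)/;s/rect(.6317,-.0679,.073,2.8925/rect(.6334,-.0697,.073,2.906/;s/.439,-.2192/.4408,-.2265/;s/.4394,.1573/.440,.153/;s/.4446,-.372,/.445,-.3765,/;s/.6316,.3092/.632,.308/' w.py; python3 - <<'E'
from w import *
for _ in range(3): st()
c,im=snap('w5'); cv2.imwrite('pics/w5o.png',over(c,im)); st()
E
```

```text
t 4.97 tcp [0.6327 0.1133 0.1271] rot [3.141 0.008 0.   ] w 0.0577 gf 10.0 F [ 1.1 -0.  -0.5]
t 4.97 tcp [0.6327 0.1133 0.1271] rot [3.141 0.008 0.   ] w 0.0577 gf 10.0 F [ 1.1 -0.  -0.5]
t 4.97 tcp [0.6327 0.1133 0.1271] rot [3.141 0.008 0.   ] w 0.0577 gf 10.0 F [ 1.1 -0.  -0.5]
t 5.02 tcp [0.6348 0.1138 0.13  ] rot [3.141e+00 2.000e-03 1.000e-03] w 0.0578 gf 10.0 F [0.1 0.3 0. ]
```

View pics/w5o.png

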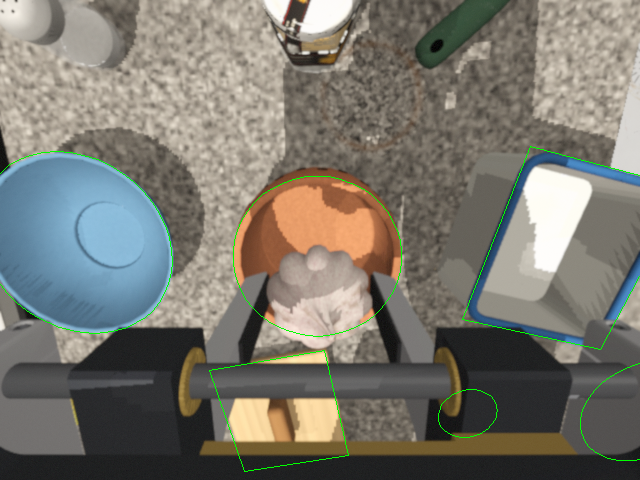

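Garlic is centred over the keeper in the image (rim about 235–402 px, garlic 270–372). I'll lower and release.

Request:
{"fn": "send_rows", "kwargs": {"targets": [[0,0,3,0,0,0,5],[0,0,3,0,0,0,5],[0,0,2,0,0,0,5],[0,0,1.2,0,0,0,5],[0,0,0.8,0,0,0,5],[0,0,0.5,0,0,0,5],[0,0,0,0,0,0,5],[0,0,0,0,0,0,5]]}}

```text
t: 5.68
tcp_pos: [0.637, 0.1149, 0.0271]
tcp_rot: [-3.141, -0.003, 0.002]
wrist_force: [0.4, -0.3, 0.2]
grip_width: 0.0575
grasp_force: 10.0
```

Request:
{"fn": "send_rows", "kwargs": {"targets": [[0,0,0.2,0,0,0,5],[0,0,0.2,0,0,0,5],[0,0,0,0,0,0,5],[0,0,0,0,0,0,6.2],[0,0,0,0,0,0,6.6],[0,0,0,0,0,0,6.8],[0,0,0,0,0,0,6.8],[0,0,0,0,0,0,6.8]]}}

```text
t: 6.35
tcp_pos: [0.6354, 0.1148, 0.0211]
tcp_rot: [3.142, 0.001, 0.002]
wrist_force: [-0.3, -0.4, 0.2]
grip_width: 0.068
grasp_force: 0.0
```

Request:
{"fn": "send_rows", "kwargs": {"targets": [[0,0,-1,0,0,0,6.8],[0,0,-2,0,0,0,6.8],[0,0,-3,0,0,0,6.8],[0,0,-4,0,0,0,6.8],[0,0,-4,0,0,0,6.8],[0,0,-4,0,0,0,6.8],[0,0,0,0,0,0,9.4],[0,0,0,0,0,0,9.4]]}}

```text
t: 7.02
tcp_pos: [0.6384, 0.115, 0.2068]
tcp_rot: [-3.141, -0.009, 0.002]
wrist_force: [0.3, 0.4, -1.0]
grip_width: 0.0779
grasp_force: 0.0
```

```bash
python3 - <<'E'
from w import *
st(); c,im=snap('w6')
E
```

```text
t 7.02 tcp [0.6384 0.115  0.2068] rot [-3.141e+00 -9.000e-03  2.000e-03] w 0.0779 gf 0.0 F [ 0.3  0.4 -1. ]
```

View pics/w6.png

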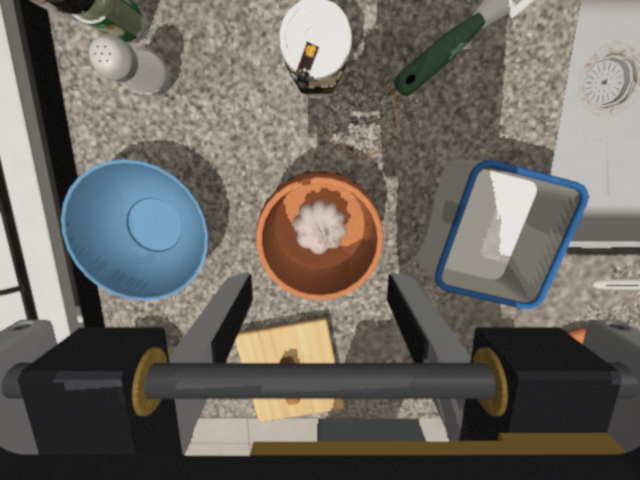

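Garlic stands upright in the keeper at (320,228). Now the round lid.

Request:
{"fn": "send_rows", "kwargs": {"targets": [[-1.95,3.4,0,0,0,0,9.4],[-1.95,3.4,0,0,0,0,9.4],[-1.95,3.4,0,0,0,0,9.4],[-1.95,3.4,0,0,0,0,9.4],[-1.95,3.4,0,0,0,0,9.4],[-1.95,3.4,0,0,0,0,9.4],[-1.95,3.4,0,0,0,0,9.4],[-1.95,3.4,0,0,0,0,9.4]]}}

```text
t: 7.73
tcp_pos: [0.4773, -0.1578, 0.1989]
tcp_rot: [-3.139, 0.005, 0.002]
wrist_force: [1.0, -1.4, -0.1]
grip_width: 0.0937
grasp_force: 0.0
```

Request:
{"fn": "send_rows", "kwargs": {"targets": [[-1.95,3.4,0,0,0,0,9.4],[-1.95,3.4,0,0,0,0,9.4],[0,0,3,0,0,0,9.4],[0,0,3,0,0,0,9.4],[0,0,1.5,0,0,0,9.4],[0,0,0,0,0,0,9.4],[0,0,0,0,0,0,9.4],[0,0,0,0,0,0,9.4]]}}

```text
t: 8.4
tcp_pos: [0.4414, -0.2254, 0.1265]
tcp_rot: [-3.141, 0.0, 0.002]
wrist_force: [-0.7, 0.8, 0.6]
grip_width: 0.0944
grasp_force: 0.0
```

```bash
cat >> w.py <<'E'
from scipy.optimize import least_squares as LS
def cont(im,lo,hi,x0,x1,y0,y1,close=7):
    hsv=cv2.cvtColor(im,cv2.COLOR_BGR2HSV); z=np.zeros(im.shape[:2],np.uint8); z[y0:y1,x0:x1]=cv2.inRange(hsv,lo,hi)[y0:y1,x0:x1]
    z=cv2.morphologyEx(z,cv2.MORPH_CLOSE,np.ones((close,close)))
    return max(cv2.findContours(z,cv2.RETR_EXTERNAL,cv2.CHAIN_APPROX_NONE)[0],key=cv2.contourArea).reshape(-1,2)
def fitc(c,k,z,r0=.06):
    w=ray(c,k,z)[:,:2]; s=LS(lambda q:np.hypot(*(w-q[:2]).T)-q[2],[*w.mean(0),r0],loss='soft_l1',f_scale=.001); return s.x.round(4),np.std(s.fun).round(4)
E
python3 - <<'E'
from w import *
c6=dict(np.load('pics/w6.npz')); print('keeper',fitc(c6,cont(cv2.imread('pics/w6.png'),(0,90,30),(15,255,255),245,395,165,310),.077))
st(); c,im=snap('w7'); cv2.imwrite('pics/w7o.png',over(c,im)); st()
E
```

```text
keeper (array([0.6337, 0.115 , 0.0619]), np.float64(0.0011))
t 8.4 tcp [ 0.4414 -0.2254  0.1265] rot [-3.141e+00  0.000e+00  2.000e-03] w 0.0944 gf 0.0 F [-0.7  0.8  0.6]
t 8.45 tcp [ 0.442  -0.2257  0.1273] rot [ 3.141e+00 -1.000e-03  2.000e-03] w 0.0939 gf 0.0 F [-0.   0.8 -0. ]
```

View pics/w7o.png

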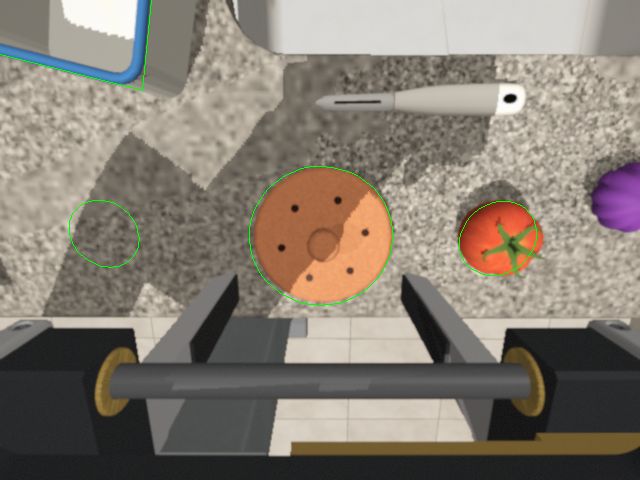

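The lid lies at (322,236), within 1–2 mm of the estimate, and the tomato is confirmed. Grasping the knob.

Request:
{"fn": "send_rows", "kwargs": {"targets": [[-0.1,0.2,3,0,0,0,9.4],[0,0,3,0,0,0,9.4],[0,0,2,0,0,0,9.4],[0,0,1.5,0,0,0,9.4],[0,0,1,0,0,0,9.4],[0,0,0,0,0,0,6],[0,0,0,0,0,0,4],[0,0,0,0,0,0,2]], "newtons": 20}}

```text
t: 9.12
tcp_pos: [0.4417, -0.2284, 0.023]
tcp_rot: [3.14, -0.002, 0.002]
wrist_force: [-1.2, 0.7, 0.3]
grip_width: 0.0774
grasp_force: 0.0
```

Request:
{"fn": "send_rows", "kwargs": {"targets": [[0,0,0,0,0,0,2],[0,0,0,0,0,0,2],[0,0,0,0,0,0,2],[0,0,0,0,0,0,2],[0,0,0,0,0,0,2],[0,0,0,0,0,0,2]]}}

```text
t: 9.62
tcp_pos: [0.4404, -0.2276, 0.0216]
tcp_rot: [3.141, -0.0, 0.002]
wrist_force: [-0.1, -0.1, -0.3]
grip_width: 0.0374
grasp_force: 0.0
```

Request:
{"fn": "send_rows", "kwargs": {"targets": [[0,0,0,0,0,0,2],[0,0,0,0,0,0,2],[0,0,0,0,0,0,2],[0,0,0,0,0,0,2],[0,0,0,0,0,0,2],[0,0,-0.5,0,0,0,2],[0,0,-1.5,0,0,0,2],[0,0,-1.5,0,0,0,2]]}}

```text
t: 10.28
tcp_pos: [0.4391, -0.2265, 0.0559]
tcp_rot: [-3.139, 0.003, 0.002]
wrist_force: [-0.5, -0.1, -1.6]
grip_width: 0.0271
grasp_force: 20.0
```

Request:
{"fn": "send_rows", "kwargs": {"targets": [[0,0,-3,0,0,0,2],[0,0,-3.5,0,0,0,2],[0,0,-3.5,0,0,0,2],[0,0,-2.5,0,0,0,2],[1.92,-3.43,0,0,0,0,2],[1.92,-3.43,0,0,0,0,2],[1.92,-3.43,0,0,0,0,2],[1.92,-3.43,0,0,0,0,2]]}}

```text
t: 10.95
tcp_pos: [0.517, -0.0887, 0.1817]
tcp_rot: [-3.141, -0.0, 0.001]
wrist_force: [0.3, -0.2, -1.7]
grip_width: 0.027
grasp_force: 20.0
```

Request:
{"fn": "send_rows", "kwargs": {"targets": [[1.92,-3.43,0,0,0,0,2],[1.92,-3.43,0,0,0,0,2],[1.92,-3.43,0,0,0,0,2],[1.92,-3.43,0,0,0,0,2],[1.92,-3.43,0,0,0,0,2],[1.92,-3.43,0,0,0,0,2],[0,0,0,0,0,0,2],[0,0,0,0,0,0,2]]}}

```text
t: 11.62
tcp_pos: [0.6313, 0.1179, 0.1804]
tcp_rot: [3.141, 0.002, 0.006]
wrist_force: [-0.5, -0.4, -1.4]
grip_width: 0.0268
grasp_force: 20.0
```

```bash
python3 - <<'E'
from w import *
st(); c,im=snap('w8'); s=sensors.sense(); st()
# lid in hand: disc top at tcp z -.0218+.018
k=cont(im,(0,90,30),(15,255,255),190,450,120,345)
print(k.min(0),k.max(0)); z=s['tcp_pos'][2]-.0038
e=k[k[:,1]<300]; print('lid',fitc(c,e,z,.064), 'lidz',z)
cs,ims=snap('s8','side')
cv2.imwrite('pics/s8c.png',cv2.resize(np.hstack([ims[140:340,215:415],im[100:340,180:460][:200,:]]),None,fx=1.6,fy=1.6))
E
```

```text
t 11.62 tcp [0.6313 0.1179 0.1804] rot [3.141e+00 2.000e-03 6.000e-03] w 0.0268 gf 20.0 F [-0.5 -0.4 -1.4]
t 11.67 tcp [0.6309 0.1163 0.1805] rot [3.141e+00 2.000e-03 4.000e-03] w 0.0265 gf 20.0 F [ 0.5 -0.6 -2.1]
[215 163] [424 344]
lid (array([0.658, 0.117, 0.044]), np.float64(0.0118)) lidz 0.17668610153020856
```

View pics/s8c.png

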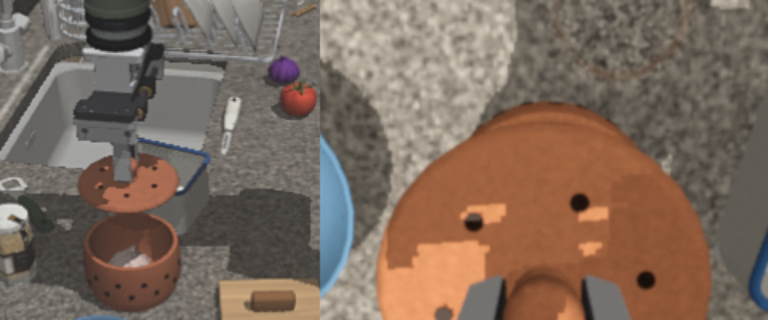

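The side crop (left) shows the lid held level above the keeper; the wrist crop (right) shows the knob centred between the fingers. Lowering.

Request:
{"fn": "send_rows", "kwargs": {"targets": [[0.1,0.1,2,0,0,0,2],[0,0,2.5,0,0,0,2],[0,0,2,0,0,0,2],[0,0,1,0,0,0,2],[0,0,0.4,0,0,0,2],[0,0,0.3,0,0,0,2],[0,0,0.3,0,0,0,2],[0,0,0,0,0,0,2]]}}

```text
t: 12.38
tcp_pos: [0.6334, 0.1145, 0.0974]
tcp_rot: [-3.142, -0.002, 0.001]
wrist_force: [-0.4, -1.1, -2.0]
grip_width: 0.0269
grasp_force: 20.0
```

Request:
{"fn": "send_rows", "kwargs": {"targets": [[0,0,0.2,0,0,0,2],[0,0,0.2,0,0,0,2],[0,0,0.1,0,0,0,2],[0,0,0,0,0,0,2],[0,0,0,0,0,0,2]]}}

```text
t: 12.8
tcp_pos: [0.6328, 0.1149, 0.0916]
tcp_rot: [-3.142, -0.0, 0.002]
wrist_force: [-0.8, 1.0, -1.7]
grip_width: 0.0268
grasp_force: 20.0
```

Request:
{"fn": "send_rows", "kwargs": {"targets": [[0,0,0.1,0,0,0,2],[0,0,0.1,0,0,0,2],[0,0,0,0,0,0,2]]}}

```text
t: 13.05
tcp_pos: [0.6329, 0.1149, 0.0914]
tcp_rot: [3.142, -0.0, 0.002]
wrist_force: [-4.3, 0.3, 6.8]
grip_width: 0.0271
grasp_force: 20.0
```

Contact is at the expected seated height. Release, then on to the lemon.

Request:
{"fn": "send_rows", "kwargs": {"targets": [[0,0,-0.1,0,0,0,6],[0,0,0,0,0,0,6],[0,0,0,0,0,0,6],[0,0,0,0,0,0,6],[0,0,-1,0,0,0,6],[0,0,-3.5,0,0,0,9.4],[0,0,-3.5,0,0,0,9.4],[0,0,-3.5,0,0,0,9.4]]}}

```text
t: 13.72
tcp_pos: [0.6322, 0.1148, 0.2066]
tcp_rot: [3.142, 0.001, 0.002]
wrist_force: [1.2, -0.2, 0.2]
grip_width: 0.0765
grasp_force: 0.0
```

Request:
{"fn": "send_rows", "kwargs": {"targets": [[-2.5,-3,0,0,0,0,9.4],[-2.5,-3,0,0,0,0,9.4],[-2.5,-3,0,0,0,0,9.4],[-2.5,-3,0,0,0,0,9.4],[-2.5,-3,0,0,0,0,9.4],[-2.5,-3,0,0,0,0,9.4],[-2.1,-3,0,0,0,0,9.4],[0,0,0,0,0,0,9.4]]}}

```text
t: 14.38
tcp_pos: [0.4572, 0.3293, 0.2063]
tcp_rot: [-3.139, 0.001, 0.009]
wrist_force: [-0.2, -0.2, -0.4]
grip_width: 0.0941
grasp_force: 0.0
```

```bash
python3 - <<'E'
from w import *
cs,ims=snap('s9','side'); P=lambda z:circ(.6325,.115,z,.064)
# lid seated check: predicted disc top outline vs colour mask
pp=proj(cs,circ(.6325,.115,.088,.064)); print('side pred seated disc bbox',pp.min(0),pp.max(0))
k=cont(ims,(0,90,30),(15,255,255),250,345,230,345); print('mask',k.min(0),k.max(0))
st(); c,im=snap('w9')
k=cont(im,(20,110,60),(35,255,255),180,460,60,345); print(k.min(0),k.max(0))
m=np.zeros(im.shape[:2],np.uint8); cv2.drawContours(m,[k],-1,1,-1)
u=np.random.default_rng(0).normal(size=(2000,3));u/=np.linalg.norm(u,axis=1)[:,None]; p=u*[.036,.0275,.028]
def ell(q):
    cs,sn=np.cos(q[2]),np.sin(q[2]); X=np.c_[q[0]+p[:,0]*cs-p[:,1]*sn,q[1]+p[:,0]*sn+p[:,1]*cs,p[:,2]+.028]
    t=np.zeros_like(m); cv2.fillConvexPoly(t,cv2.convexHull(np.rint(proj(c,X)).astype(np.int32)),1); return t
b=ray(c,[k.mean(0)],.028)[0]; r=[]
for y in np.arange(0,3.14,.1):
  for dx in np.arange(-.008,.0081,.002):
    for dy in np.arange(-.008,.0081,.002):
      t=ell((b[0]+dx,b[1]+dy,y)); r.append(((t&m).sum()/(t|m).sum(),b[0]+dx,b[1]+dy,y))
print(np.round(sorted(r)[-4:],4))
E
```

```text
side pred seated disc bbox [265.09715022 266.93189091] [326.59776331 304.91253323]
mask [266 270] [326 334]
t 14.43 tcp [0.4594 0.327  0.2063] rot [-3.141e+00 -1.000e-03  7.000e-03] w 0.0941 gf 0.0 F [-0.2 -0.1 -0.6]
[290 186] [346 243]
[[0.9186 0.4684 0.3295 0.6   ]
 [0.9195 0.4664 0.3295 0.7   ]
 [0.9211 0.4684 0.3295 0.8   ]
 [0.9263 0.4684 0.3295 0.7   ]]
```

```bash
python3 - <<'E'
from w import *
for n,b in(('w4',(90,175,230,305)),('w9',(180,460,60,345))):
    c=dict(np.load(f'pics/{n}.npz')); im=cv2.imread(f'pics/{n}.png')
    k=cont(im,(20,110,60),(35,255,255),*b); w=ray(c,k,.028)[:,:2]*1000
    D=np.hypot(*(w[:,None]-w[None]).T); i,j=np.unravel_index(D.argmax(),D.shape); d=w[i]-w[j]
    m=np.zeros(im.shape[:2],np.uint8); cv2.drawContours(m,[k],-1,1,-1); W=ray(c,cv2.findNonZero(m).reshape(-1,2),.028)[:,:2]*1000
    C=np.cov(W.T); e,v=np.linalg.eigh(C)
    print(n,'feret',D.max().round(1),np.degrees(np.arctan2(d[1],d[0])).round(0),'PCA',np.degrees(np.arctan2(v[1,1],v[0,1])).round(0),4*np.sqrt(e).round(2),'mean',W.mean(0).round(1))
    a=np.arange(0,180,10); print([(int(t),round(float(np.ptp(w@[np.cos(np.radians(t)),np.sin(np.radians(t))])))) for t in a])
    if n=='w9': cv2.imwrite('pics/w9c.png',cv2.resize(im[170:260,270:370],None,fx=5,fy=5,interpolation=cv2.INTER_CUBIC))
E
```

```text
w4 feret 75.9 47.0 PCA 57.0 [65.96 73.04] mean [467.3 330.2]
[(0, 66), (10, 67), (20, 72), (30, 75), (40, 76), (50, 76), (60, 75), (70, 72), (80, 69), (90, 69), (100, 69), (110, 69), (120, 68), (130, 67), (140, 67), (150, 67), (160, 67), (170, 66)]
w9 feret 76.7 42.0 PCA -139.0 [55. 73.] mean [467.8 329.1]
[(0, 63), (10, 67), (20, 72), (30, 75), (40, 77), (50, 76), (60, 74), (70, 71), (80, 65), (90, 61), (100, 59), (110, 57), (120, 56), (130, 55), (140, 56), (150, 58), (160, 60), (170, 61)]
```

View pics/w9c.png

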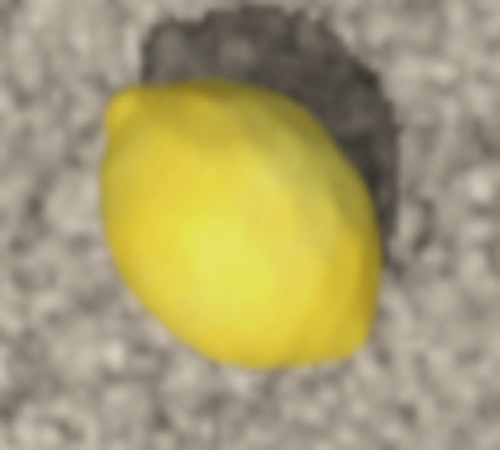

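The lemon's long axis runs at about 42° (77 × 55 mm), centred at (0.468, 0.329).

Request:
{"fn": "send_rows", "kwargs": {"targets": [[0.9,-0.2,0,0,0,-0.105,9.4],[0,0,1,0,0,-0.105,9.4],[0,0,1,0,0,-0.105,9.4],[0,0,1,0,0,-0.105,9.4],[0,0,1,0,0,-0.105,9.4],[0,0,1,0,0,-0.105,9.4],[0,0,1,0,0,-0.1,9.4],[0,0,0,0,0,0,9.4]]}}

```text
t: 15.15
tcp_pos: [0.4702, 0.3242, 0.1433]
tcp_rot: [-3.141, 0.004, 0.731]
wrist_force: [0.1, -0.1, -0.9]
grip_width: 0.0939
grasp_force: 0.0
```

Request:
{"fn": "send_rows", "kwargs": {"targets": [[0,0,3.5,0,0,0,9.4],[0,0,3.5,0,0,0,9.4],[0,0,3,0,0,0,9.4],[0,0,2,0,0,0,9.4],[0,0,1,0,0,0,9.4],[0,0,0,0,0,0,9.4],[0,0,0,0,0,0,9.4]]}}

```text
t: 15.73
tcp_pos: [0.4715, 0.3263, 0.0162]
tcp_rot: [3.141, -0.001, 0.73]
wrist_force: [0.2, -0.5, 0.7]
grip_width: 0.0941
grasp_force: 0.0
```

Request:
{"fn": "send_rows", "kwargs": {"targets": [[0,-0.45,0.4,0,0,0,9.4],[0,0,0,0,0,0,4.5],[0,0,0,0,0,0,4.5],[0,0,0,0,0,0,4.5],[0,0,0,0,0,0,4.5],[0,0,0,0,0,0,4.5],[0,0,0,0,0,0,4.5],[0,0,0,0,0,0,4.5]], "newtons": 15}}

```text
t: 16.4
tcp_pos: [0.4674, 0.3299, 0.0116]
tcp_rot: [3.141, -0.0, 0.732]
wrist_force: [-0.6, -0.3, 0.9]
grip_width: 0.0539
grasp_force: 15.0
```

Request:
{"fn": "send_rows", "kwargs": {"targets": [[0,0,0,0,0,0,4.5],[0,0,-1.5,0,0,0,4.5],[0,0,-3,0,0,0,4.5],[0,0,-4,0,0,0,4.5],[0,0,-4,0,0,0,4.5],[0,0,-4,0,0,0,4.5],[0,0,-2.5,0,0,0,4.5],[0,0,0,0,0,0,4.5]]}}

```text
t: 17.07
tcp_pos: [0.4715, 0.332, 0.2091]
tcp_rot: [3.138, -0.014, 0.732]
wrist_force: [1.1, 0.5, -0.9]
grip_width: 0.0537
grasp_force: 15.0
```

Request:
{"fn": "send_rows", "kwargs": {"targets": [[0,0,0,0,0,0.105,4.5],[0,0,0,0,0,0.105,4.5],[0,0,0,0,0,0.105,4.5],[0,0,0,0,0,0.105,4.5],[0,0,0,0,0,0.105,4.5],[0,0,0,0,0,0.105,4.5],[0,0,0,0,0,0.102,4.5],[1.5,3.63,0,0,0,0,4.5]]}}

```text
t: 17.73
tcp_pos: [0.4791, 0.2976, 0.1991]
tcp_rot: [-3.139, 0.004, 0.003]
wrist_force: [1.2, -0.1, -1.1]
grip_width: 0.0541
grasp_force: 15.0
```

Request:
{"fn": "send_rows", "kwargs": {"targets": [[1.5,3.63,0,0,0,0,4.5],[1.5,3.63,0,0,0,0,4.5],[1.5,3.63,0,0,0,0,4.5],[1.5,3.63,0,0,0,0,4.5],[1.5,3.63,0,0,0,0,4.5],[1.5,3.63,0,0,0,0,4.5],[1.5,3.63,0,0,0,0,4.5],[1.5,3.63,0,0,0,0,4.5]]}}

```text
t: 18.4
tcp_pos: [0.6014, 0.0014, 0.199]
tcp_rot: [-3.141, 0.004, -0.0]
wrist_force: [0.9, -0.2, -0.7]
grip_width: 0.0541
grasp_force: 15.0
```

Request:
{"fn": "send_rows", "kwargs": {"targets": [[1.5,3.63,0,0,0,0,4.5],[1.5,3.63,0,0,0,0,4.5],[0,0,0,0,0,0.08,4.5],[0,0,0,0,0,0.08,4.5],[0,0,2,0,0,0.077,4.5],[0,0,2,0,0,0,4.5],[0,0,0,0,0,0,4.5],[0,0,0,0,0,0,4.5]]}}

```text
t: 19.07
tcp_pos: [0.6299, -0.0689, 0.158]
tcp_rot: [-3.142, 0.007, -0.237]
wrist_force: [0.2, 0.9, -0.3]
grip_width: 0.0539
grasp_force: 15.0
```

```bash
python3 - <<'E'
from w import *
st(); c,im=snap('w10'); st()
k=cont(im,(100,110,30),(125,255,255),150,500,60,345); print(k.min(0),k.max(0))
w=ray(c,k,.072)[:,:2]; print('box',cv2.minAreaRect((w*1000).astype(np.float32)))
print('side box', end=' '); cs=dict(np.load('pics/s9.npz'))
E
```

```text
t 19.07 tcp [ 0.6299 -0.0689  0.158 ] rot [-3.142  0.007 -0.237] w 0.0539 gf 15.0 F [ 0.2  0.9 -0.3]
t 19.12 tcp [ 0.6313 -0.0692  0.16  ] rot [-3.142e+00  3.000e-03 -2.370e-01] w 0.0538 gf 15.0 F [-0.8 -0.9 -0.3]
[245 159] [392 276]
box ((650.5067138671875, -73.11307525634766), (116.83341979980469, 95.79698944091797), 76.86602020263672)
side box
```

The box matches the estimate within 1 mm. Lowering the lemon.

Request:
{"fn": "send_rows", "kwargs": {"targets": [[0.2,0,3,0,0,0,4.5],[0,0,3,0,0,0,4.5],[0,0,3,0,0,0,4.5],[0,0,2.5,0,0,0,4.5],[0,0,1.5,0,0,0,4.5],[0,0,0.7,0,0,0,4.5],[0,0,0.3,0,0,0,4.5],[0,0,0,0,0,0,4.5]]}}

```text
t: 19.78
tcp_pos: [0.635, -0.07, 0.0222]
tcp_rot: [3.142, -0.001, -0.237]
wrist_force: [0.2, 0.2, -0.7]
grip_width: 0.0536
grasp_force: 15.0
```

Request:
{"fn": "send_rows", "kwargs": {"targets": [[0,0,0.2,0,0,0,4.5],[0,0,0.15,0,0,0,4.5],[0,0,0,0,0,0,4.5],[0,0,0,0,0,0,5.7],[0,0,0,0,0,0,6],[0,0,0,0,0,0,6.2],[0,0,0,0,0,0,6.2],[0,0,0,0,0,0,6.2]]}}

```text
t: 20.45
tcp_pos: [0.6344, -0.07, 0.0182]
tcp_rot: [-3.142, -0.0, -0.237]
wrist_force: [0.2, -0.1, -0.1]
grip_width: 0.0624
grasp_force: 0.0
```

Request:
{"fn": "send_rows", "kwargs": {"targets": [[0,0,-1,0,0,0,6.2],[0,0,-2,0,0,0,6.2],[0,0,-3,0,0,0,6.2],[0,0,-4,0,0,0,6.2],[0,0,-4,0,0,0,6.2],[0,0,-4,0,0,0,9.4],[0,0,0,0,0,-0.12,9.4],[0,0,0,0,0,-0.117,9.4]]}}

```text
t: 21.12
tcp_pos: [0.6371, -0.0706, 0.2042]
tcp_rot: [3.139, -0.01, 0.006]
wrist_force: [0.4, 0.2, -1.8]
grip_width: 0.0785
grasp_force: 0.0
```

```bash
python3 - <<'E'
from w import *
st(); c,im=snap('w11')
k=cont(im,(20,110,60),(35,255,255),150,500,60,345); print(k.min(0),k.max(0)); print('lemon',ray(c,[k.mean(0)],.032))
b=cont(im,(100,110,30),(125,255,255),150,500,60,345); print('box',cv2.minAreaRect((ray(c,b,.072)[:,:2]*1000).astype(np.float32)))
E
```

```text
t 21.12 tcp [ 0.6371 -0.0706  0.2042] rot [ 3.139 -0.01   0.006] w 0.0785 gf 0.0 F [ 0.4  0.2 -1.8]
[294 191] [344 259]
lemon [[ 0.63593257 -0.07046692  0.032     ]]
box ((632.680419921875, -68.93486022949219), (116.71414947509766, 132.8761749267578), 76.6279296875)
```

Lemon is in the box. On to the wooden lid.

Request:
{"fn": "send_rows", "kwargs": {"targets": [[-2.43,-2.79,0,0,0,0,9.4],[-2.43,-2.79,0,0,0,0,9.4],[-2.43,-2.79,0,0,0,0,9.4],[-2.43,-2.79,0,0,0,0,9.4],[-2.43,-2.79,0,0,0,0,9.4],[-2.43,-2.79,0,0,0,0,9.4],[-2.43,-2.79,0,0,0,0,9.4],[-2.43,-2.79,0,0,0,0,9.4]]}}

```text
t: 21.83
tcp_pos: [0.4381, 0.1543, 0.198]
tcp_rot: [-3.141, 0.0, -0.003]
wrist_force: [0.6, 0.8, 1.2]
grip_width: 0.0942
grasp_force: 0.0
```

Request:
{"fn": "send_rows", "kwargs": {"targets": [[0,0,1,0,0,-0.097,9.4],[0,0,1,0,0,-0.096,9.4],[0,0,0,0,0,0,9.4],[0,0,0,0,0,0,9.4]]}}

```text
t: 22.17
tcp_pos: [0.4391, 0.1533, 0.1776]
tcp_rot: [3.142, 0.002, 0.189]
wrist_force: [0.3, -0.4, 0.1]
grip_width: 0.0944
grasp_force: 0.0
```

```bash
python3 - <<'E'
from w import *
st(); c,im=snap('w12'); st()
k=cont(im,(8,60,60),(25,255,255),150,500,60,345); print(k.min(0),k.max(0)); print('wlid',cv2.minAreaRect((ray(c,k,.018)[:,:2]*1000).astype(np.float32)))
h=cv2.cvtColor(im,cv2.COLOR_BGR2HSV); p=ray(c,[[.0,.0]],.02); 
q=proj(c,rect(.440,.153,.043,.195,.056,.018)); print('bar pred px',q.round(0).tolist())
x,y=q.mean(0).astype(int); 
v=h[y-45:y+45,x-45:x+45,2]; print('V',np.percentile(v,[5,25,50,75]))
m=np.zeros(im.shape[:2],np.uint8); m[y-45:y+45,x-45:x+45]=((v<0.8*np.percentile(v,75))*1).astype(np.uint8)
n,l,s,ct=cv2.connectedComponentsWithStats(cv2.morphologyEx(m,cv2.MORPH_OPEN,np.ones((3,3))))
for i in range(1,n): 
    if s[i,4]>60: print(s[i],ct[i],ray(c,[ct[i]],.043)[0])
cv2.imwrite('pics/w12c.png',im[max(0,y-100):y+100,x-140:x+140])
E
```

```text
t 22.17 tcp [0.4391 0.1533 0.1776] rot [3.142e+00 2.000e-03 1.890e-01] w 0.0944 gf 0.0 F [ 0.3 -0.4  0.1]
t 22.22 tcp [0.4398 0.1532 0.1781] rot [3.142 0.    0.189] w 0.0943 gf 0.0 F [-0.4 -0.7  0.6]
[261 157] [380 284]
wlid ((441.1622619628906, 151.83670043945312), (134.7666778564453, 118.77017974853516), 10.989323616027832)
bar pred px [[310.0, 202.0], [329.0, 202.0], [329.0, 258.0], [311.0, 258.0]]
V [161. 232. 238. 240.]
[312 191  24  64 916] [325.16703057 218.77838428] [0.45231869 0.14996528 0.043     ]
```

Request:
{"fn": "send_rows", "kwargs": {"targets": [[0.1,0.1,3.5,0,0,0,5],[0,0,3.5,0,0,0,5],[0,0,3.5,0,0,0,5],[0,0,2.5,0,0,0,5],[0,0,1.6,0,0,0,5],[0,0,1,0,0,0,5],[0,0,0,0,0,0,5],[0,0,0,0,0,0,1]], "newtons": 25}}

```text
t: 22.88
tcp_pos: [0.4418, 0.1523, 0.0224]
tcp_rot: [3.142, -0.001, 0.191]
wrist_force: [-0.5, 0.0, -0.2]
grip_width: 0.0474
grasp_force: 0.0
```

Request:
{"fn": "send_rows", "kwargs": {"targets": [[0,0,0,0,0,0,1],[0,0,0,0,0,0,1],[0,0,0,0,0,0,1],[0,0,0,0,0,0,1],[0,0,0,0,0,0,1],[0,0,0,0,0,0,1],[0,0,0,0,0,0,1],[0,0,0,0,0,0,1]]}}

```text
t: 23.55
tcp_pos: [0.4418, 0.1526, 0.0229]
tcp_rot: [3.141, -0.002, 0.193]
wrist_force: [-1.4, -0.6, 6.0]
grip_width: 0.0177
grasp_force: 25.0
```

Request:
{"fn": "send_rows", "kwargs": {"targets": [[0,0,-1,0,0,0,1],[0,0,-2.5,0,0,0,1],[0,0,-3.5,0,0,0,1],[0,0,-3.5,0,0,0,1],[0,0,-3.5,0,0,0,1],[0,0,-2.5,0,0,0.096,1],[0,0,0,0,0,0.096,1],[0,0,0,0,0,0,1]]}}

```text
t: 24.22
tcp_pos: [0.4421, 0.1528, 0.1893]
tcp_rot: [-3.141, -0.004, -0.001]
wrist_force: [-0.2, 1.2, -2.6]
grip_width: 0.0176
grasp_force: 25.0
```

Request:
{"fn": "send_rows", "kwargs": {"targets": [[2.39,2.77,0,0,0,0,1],[2.39,2.77,0,0,0,0,1],[2.39,2.77,0,0,0,0,1],[2.39,2.77,0,0,0,0,1],[2.39,2.77,0,0,0,0,1],[2.39,2.77,0,0,0,0,1],[2.39,2.77,0,0,0,0,1],[2.39,2.77,0,0,0,0,1]]}}

```text
t: 24.88
tcp_pos: [0.6316, -0.07, 0.1845]
tcp_rot: [-3.14, 0.005, 0.003]
wrist_force: [0.5, 0.4, -1.6]
grip_width: 0.0178
grasp_force: 25.0
```

Request:
{"fn": "send_rows", "kwargs": {"targets": [[0,0,0,0,0,0.117,1],[0,0,0,0,0,0.117,1],[0,0,1.5,0,0,0,1],[0,0,1.5,0,0,0,1],[0,0,0,0,0,0,1],[0,0,0,0,0,0,1],[0,0,0,0,0,0,1]]}}

```text
t: 25.47
tcp_pos: [0.6319, -0.0687, 0.1564]
tcp_rot: [-3.142, 0.002, -0.232]
wrist_force: [-0.8, -0.7, -1.6]
grip_width: 0.0178
grasp_force: 25.0
```

```bash
python3 - <<'E'
from w import *
s=st(); c,im=snap('w13'); s=st()
z=s['tcp_pos'][2]-.0222+.018
k=cont(im,(8,60,60),(25,255,255),120,520,60,345); print(k.min(0),k.max(0)); w=(ray(c,k,z)[:,:2]*1000).astype(np.float32); print('lid in hand',cv2.minAreaRect(w))
E
```

```text
t 25.47 tcp [ 0.6319 -0.0687  0.1564] rot [-3.142e+00  2.000e-03 -2.320e-01] w 0.0178 gf 25.0 F [-0.8 -0.7 -1.6]
t 25.52 tcp [ 0.6325 -0.0689  0.1573] rot [-3.142 -0.    -0.232] w 0.0178 gf 25.0 F [ 1.1  0.2 -2.3]
[213 172] [425 344]
lid in hand ((644.8812866210938, -71.8123779296875), (115.92969512939453, 104.72103118896484), 76.68568420410156)
```

Request:
{"fn": "send_rows", "kwargs": {"targets": [[0.1,0,1.5,0,0,0,1],[0,0,1.5,0,0,0,1],[0,0,1.2,0,0,0,1],[0,0,0.8,0,0,0,1],[0,0,0.5,0,0,0,1],[0,0,0.4,0,0,0,1],[0,0,0.3,0,0,0,1],[0,0,0,0,0,0,1]]}}

```text
t: 26.18
tcp_pos: [0.6333, -0.0691, 0.0947]
tcp_rot: [-3.142, 0.0, -0.233]
wrist_force: [0.2, 0.3, -1.5]
grip_width: 0.0178
grasp_force: 25.0
```

Request:
{"fn": "send_rows", "kwargs": {"targets": [[0,0,0.2,0,0,0,1],[0,0,0.1,0,0,0,1],[0,0,0,0,0,0,1]]}}

```text
t: 26.43
tcp_pos: [0.6335, -0.0692, 0.0921]
tcp_rot: [3.142, -0.0, -0.233]
wrist_force: [0.3, -0.3, -2.3]
grip_width: 0.0181
grasp_force: 25.0
```

Request:
{"fn": "send_rows", "kwargs": {"targets": [[0,0,0.1,0,0,0,1],[0,0,0.1,0,0,0,1],[0,0,0.05,0,0,0,1],[0,0,0,0,0,0,1]]}}

```text
t: 26.77
tcp_pos: [0.6338, -0.0693, 0.0909]
tcp_rot: [3.141, -0.001, -0.233]
wrist_force: [-2.9, 0.4, 4.2]
grip_width: 0.0178
grasp_force: 25.0
```

Request:
{"fn": "send_rows", "kwargs": {"targets": [[0,0,0.05,0,0,0,1],[0,0,-0.1,0,0,0,5],[0,0,0,0,0,0,5],[0,0,0,0,0,0,5],[0,0,0,0,0,0,5],[0,0,-1,0,0,0,5],[0,0,-3,0,0,0,5],[0,0,-3,0,0,0,9.4]]}}

```text
t: 27.43
tcp_pos: [0.6317, -0.0688, 0.1589]
tcp_rot: [-3.141, 0.005, -0.233]
wrist_force: [0.3, -0.4, 0.7]
grip_width: 0.0541
grasp_force: 0.0
```

Request:
{"fn": "send_rows", "kwargs": {"targets": [[0,0,-3,0,0,-0.117,9.4],[0,0,-1,0,0,-0.117,9.4],[-2.09,3.42,0,0,0,0,9.4],[-2.09,3.42,0,0,0,0,9.4],[-2.09,3.42,0,0,0,0,9.4],[-2.09,3.42,0,0,0,0,9.4],[-2.09,3.42,0,0,0,0,9.4],[-2.09,3.42,0,0,0,0,9.4]]}}

```text
t: 28.1
tcp_pos: [0.5071, -0.2759, 0.2008]
tcp_rot: [3.141, -0.001, 0.001]
wrist_force: [-0.9, -0.2, -0.8]
grip_width: 0.0938
grasp_force: 0.0
```

Request:
{"fn": "send_rows", "kwargs": {"targets": [[-2.09,3.42,0,0,0,0,9.4],[-2.09,3.42,0,0,0,0,9.4],[-2.09,3.42,0,0,0,0,9.4],[0,0,2,0,0,0,9.4],[0,0,2,0,0,0,9.4],[0,0,0,0,0,0,9.4],[0,0,0,0,0,0,9.4]]}}

```text
t: 28.68
tcp_pos: [0.4447, -0.3765, 0.1592]
tcp_rot: [-3.139, 0.002, 0.0]
wrist_force: [0.2, -0.1, 0.2]
grip_width: 0.0941
grasp_force: 0.0
```

```bash
python3 - <<'E'
from w import *
st(); c,im=snap('w14'); st()
k=cont(im,(0,140,60),(10,255,255),180,460,100,345); print(k.min(0),k.max(0)); print('tomato',fitc(c,k,.033,.033))
snap('s14','side')
E
```

```text
t 28.68 tcp [ 0.4447 -0.3765  0.1592] rot [-3.139e+00  2.000e-03  0.000e+00] w 0.0941 gf 0.0 F [ 0.2 -0.1  0.2]
t 28.73 tcp [ 0.4457 -0.377   0.1605] rot [ 3.142e+00 -0.000e+00  1.000e-03] w 0.0939 gf 0.0 F [-0.6 -0.7 -0.3]
[289 198] [355 264]
tomato (array([ 0.446 , -0.3789,  0.0314]), np.float64(0.0008))
```

Request:
{"fn": "send_rows", "kwargs": {"targets": [[0,0.2,3.5,0,0,0,9.4],[0,0,3.5,0,0,0,9.4],[0,0,3.5,0,0,0,9.4],[0,0,2,0,0,0,9.4],[0,0,1.5,0,0,0,9.4],[0,0,0,0,0,0,9.4],[0,0,0,0,0,0,5.5],[0,0,0,0,0,0,5.5]], "newtons": 14}}

```text
t: 29.45
tcp_pos: [0.4472, -0.3803, 0.0222]
tcp_rot: [3.139, -0.003, 0.002]
wrist_force: [0.3, -0.5, 0.9]
grip_width: 0.084
grasp_force: 0.0
```

Request:
{"fn": "send_rows", "kwargs": {"targets": [[0,0,0,0,0,0,5.5],[0,0,0,0,0,0,5.5],[0,0,0,0,0,0,5.5],[0,0,0,0,0,0,5.5],[0,0,0,0,0,0,5.5],[0,0,-1,0,0,0,5.5],[0,0,-2,0,0,0,5.5],[0,0,-2,0,0,0,5.5]]}}

```text
t: 30.12
tcp_pos: [0.4443, -0.378, 0.0693]
tcp_rot: [-3.139, 0.003, 0.001]
wrist_force: [0.8, -0.4, -2.2]
grip_width: 0.063
grasp_force: 14.0
```

Request:
{"fn": "send_rows", "kwargs": {"targets": [[0,0,-3.5,0,0,0,5.5],[0,0,-3.5,0,0,0,5.5],[0,0,-3.5,0,0,0,5.5],[0,0,-2.5,0,0,0,5.5],[1.03,-3.82,0,0,0,0,5.5],[1.03,-3.82,0,0,0,0,5.5],[1.03,-3.82,0,0,0,0,5.5],[1.03,-3.82,0,0,0,0,5.5]]}}

```text
t: 30.78
tcp_pos: [0.4862, -0.2248, 0.2001]
tcp_rot: [-3.142, 0.0, -0.001]
wrist_force: [0.7, 0.0, -1.7]
grip_width: 0.0631
grasp_force: 14.0
```

Request:
{"fn": "send_rows", "kwargs": {"targets": [[1.03,-3.82,0,0,0,0,5.5],[1.03,-3.82,0,0,0,0,5.5],[1.03,-3.82,0,0,0,0,5.5],[1.03,-3.82,0,0,0,0,5.5],[1.03,-3.82,0,0,0,0,5.5],[1.03,-3.82,0,0,0,0,5.5],[1.03,-3.82,0,0,0,0,5.5],[1.03,-3.82,0,0,0,0,5.5]]}}

```text
t: 31.45
tcp_pos: [0.5683, 0.0813, 0.2]
tcp_rot: [3.141, 0.001, 0.001]
wrist_force: [0.9, -0.0, -1.5]
grip_width: 0.0628
grasp_force: 14.0
```

Request:
{"fn": "send_rows", "kwargs": {"targets": [[1.03,-3.82,0,0,0,0,5.5],[1.03,-3.82,0,0,0,0,5.5],[1.03,-3.82,0,0,0,0,5.5],[1.03,-3.82,0,0,0,0,5.5],[1.03,-3.82,0,0,0,0,5.5],[1.03,-3.82,0,0,0,0,5.5],[0,0,0,0,0,0,5.5],[0,0,0,0,0,0,5.5]]}}

```text
t: 32.12
tcp_pos: [0.6295, 0.3105, 0.1986]
tcp_rot: [3.14, 0.002, 0.004]
wrist_force: [-0.7, -0.2, -0.8]
grip_width: 0.0632
grasp_force: 14.0
```

```bash
python3 - <<'E'
from w import *
st(); c,im=snap('w15'); st()
k=cont(im,(95,70,40),(115,255,255),190,450,20,345,3); print(k.min(0),k.max(0)); w=ray(c,k,.049)[:,:2]
k2=k[(k[:,1]<240)]; print('bowl',fitc(c,k2,.049,.075))
E
```

```text
t 32.12 tcp [0.6295 0.3105 0.1986] rot [3.14e+00 2.00e-03 4.00e-03] w 0.0632 gf 14.0 F [-0.7 -0.2 -0.8]
t 32.17 tcp [0.6296 0.3088 0.1989] rot [3.14e+00 2.00e-03 2.00e-03] w 0.0629 gf 14.0 F [-0.1  0.3 -1. ]
[247 148] [397 273]
bowl (array([0.6345, 0.3067, 0.0728]), np.float64(0.0191))
```

Request:
{"fn": "send_rows", "kwargs": {"targets": [[0.2,0.1,3.5,0,0,0,5.5],[0,0,3.5,0,0,0,5.5],[0,0,3.5,0,0,0,5.5],[0,0,3,0,0,0,5.5],[0,0,2,0,0,0,5.5],[0,0,1,0,0,0,5.5],[0,0,0.4,0,0,0,5.5],[0,0,0,0,0,0,5.5]]}}

```text
t: 32.83
tcp_pos: [0.6323, 0.3063, 0.0308]
tcp_rot: [3.141, 0.001, -0.001]
wrist_force: [-0.2, 0.3, -1.0]
grip_width: 0.0628
grasp_force: 14.0
```

Request:
{"fn": "send_rows", "kwargs": {"targets": [[0,0,0.1,0,0,0,5.5],[0,0,0,0,0,0,5.5],[0,0,0,0,0,0,5.5]]}}

```text
t: 33.08
tcp_pos: [0.6339, 0.3081, 0.0323]
tcp_rot: [-3.14, -0.004, 0.001]
wrist_force: [-0.3, 0.2, -1.6]
grip_width: 0.0631
grasp_force: 14.0
```

Request:
{"fn": "send_rows", "kwargs": {"targets": [[0,0,0.2,0,0,0,5.5],[0,0,0.2,0,0,0,5.5],[0,0,0.1,0,0,0,5.5],[0,0,0,0,0,0,5.5],[0,0,0,0,0,0,5.5]]}}

```text
t: 33.5
tcp_pos: [0.6331, 0.308, 0.0265]
tcp_rot: [-3.141, -0.002, 0.001]
wrist_force: [-1.0, -1.1, 5.2]
grip_width: 0.0631
grasp_force: 14.0
```

Request:
{"fn": "send_rows", "kwargs": {"targets": [[0,0,0,0,0,0,6.5],[0,0,0,0,0,0,6.7],[0,0,0,0,0,0,6.9],[0,0,-0.3,0,0,0,7.0],[0,0,-0.5,0,0,0,7.2],[0,0,-1.5,0,0,0,7.4],[0,0,-3,0,0,0,7.4],[0,0,-3.5,0,0,0,7.4]]}}

```text
t: 34.17
tcp_pos: [0.6305, 0.3069, 0.112]
tcp_rot: [3.14, 0.005, 0.001]
wrist_force: [2.0, 0.6, 0.3]
grip_width: 0.0738
grasp_force: 0.0
```

Request:
{"fn": "send_rows", "kwargs": {"targets": [[0,0,-3.5,0,0,0,7.4],[0,0,-3.5,0,0,0,7.4],[-3,3,-1,0,0,0,7.4],[-3,3,0,0,0,0,7.4],[-3,3,0,0,0,0,7.4],[-3,3,0,0,0,0,7.4],[0,0,0,0,0,0,7.4],[0,0,0,0,0,0,7.4]]}}

```text
t: 34.83
tcp_pos: [0.5137, 0.1894, 0.1933]
tcp_rot: [-3.141, -0.0, -0.001]
wrist_force: [0.9, 0.6, 0.3]
grip_width: 0.0735
grasp_force: 0.0
```

```bash
python3 - <<'E'
from w import *
st(); c,im=snap('w16'); cs,ims=snap('s16','side')
a=cv2.resize(ims[160:430,200:430],None,fx=1.7,fy=1.7,interpolation=cv2.INTER_CUBIC); b=cv2.resize(im,None,fx=.62,fy=.62)
o=np.zeros((max(a.shape[0],b.shape[0]),a.shape[1]+b.shape[1],3),np.uint8); o[:a.shape[0],:a.shape[1]]=a; o[:b.shape[0],a.shape[1]:]=b
cv2.imwrite('pics/f.png',o); print(o.shape)
E
```

```text
t 34.83 tcp [0.5137 0.1894 0.1933] rot [-3.141e+00 -0.000e+00 -1.000e-03] w 0.0735 gf 0.0 F [0.9 0.6 0.3]
(459, 788, 3)
```

View pics/f.png

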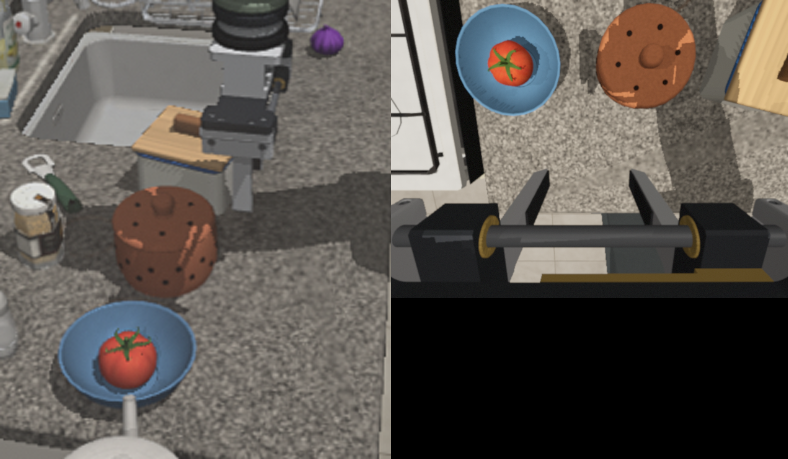

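The final picture shows the tomato upright in the bowl at (128,358), and both lids sitting flat on keeper and box. The gripper is clear of everything. Handing in.

```bash
python3 -c "
from rig import robot
print(robot.job_done())"
```

```text
the job is handed in; nothing more can be done
None
```

I handed the job in after about 35 s of robot time: the garlic is in the lidded keeper, the lemon is in the lidded box, and the tomato is in the open bowl. Both lids made contact at their expected seated heights. The peeler was hidden by the arm in the last pictures, so I did not see it there.

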